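Complete the tray of printed parts and sweep it with the check bar

TASK

Three white 3D-printed flanged mounts stand on the cutting mat; only the low, short one goes into the empty middle bay of the plywood tray without sticking up above the rim. Set it in there, flat on its base plate with its neck up, and let go; then slide the aluminium check bar by its black knob right across the tray to the other end, so that it passes over everything, and let go of it. Leave the tall mount standing where it is.

Things in the scene. Friction and masses are not known exactly. Their poses are not given: they have to be found in the camera images.
- low_mount: The mount to pack: white printed plastic, about 90 g. Base plate 90 (its x) x 70 (its y) x 8 mm; centred on it a square-sided neck 40 (x) x 36 (y) mm rising to 44 mm above the underside. Origin: centre of the underside, z up; it stands on the table. A bystander like it has a longer base plate (130 x 60 mm). The three mounts swap places, -y of the tray, 20 mm or more apart.
- tall_mount: The bystander to leave alone: the same 90 x 70 mm base plate and neck section, but 82 mm high. Origin at the centre of the underside, z up. In the bay it would stick up 32 mm above the rim.
- bay (a point): Centre of the empty middle bay's floor, 6 mm above the table, and of the fixed plywood tray, 132 (x) x 337 (y) mm. Tray axes: z up, x across, y along, within 12 degrees of the world's. Bay 120 (x) x 95 (y) mm; outer walls 6 mm, rim 50 mm above this point; the partitions at y = +-50 mm are 34 mm high. Beyond them filled bays 70 mm wide (parts up to 40 mm), then end ledges level with the rim.
- knob (a point): Middle of the check bar's black round knob (26 mm diameter, 36 mm high), about 90 mm above the bay floor. The aluminium bar, 152 x 22 x 14 mm, lies across the tray 2 mm above the rim, slides only along tray y, needs about 3 N and stays where left. It starts on the +y ledge (knob at y = 0.135 to 0.1465 in the bay's axes) and runs to a stop over the -y ledge (knob at y = -0.1465).
Mind the look-alikes: they are no part of the job. Leave any pink or purple look-alike of the low_mount alone.

How it is judged:
By the outcome, as a careful person would: the job done as asked, in the order asked, and still so for the second after the job is handed in, with the robot touching nothing.
It also fails if it takes over 48 s, if anything falls off the work surface, if the arm or the gripper's body presses on something with over 40 N, if the wrist force passes 120 N, or if a joint passes its speed limit or range.

ROBOT

A 6-joint arm with a two-finger parallel gripper is mounted at the origin on the work surface. World frame = base frame: x ahead of the robot, y to its left, z up, the work surface at z = 0. Lengths are in mm, angles in rad, forces in N, time in s.
With the tool pointing down it reaches from about 275 to 875 mm from the base axis. Payload 12.5 kg.
Tool frame: the origin (TCP) lies on the centre line of the jaws, within the pads' length; the fingertips stand 22 mm ahead of it and the grasp point (between the pads) lies 3 mm ahead of it; z points along the fingers, y is the direction in which the jaws open and shut (so a half turn about z gives the same grasp; the last joint's range is limited). The gripper opens to 85 mm and grips with 20 to 120 N. Pads are 22 mm wide; open, the fingers measure 114 mm over their backs; the gripper's body (76 mm by 85 mm) begins 54 mm behind the grasp point. The pads swing forward as they close: fully open they stand 13 mm farther back than shut.
Start: joints at [1.149, 0.351, 1.652, -0, 1.139, -0.085], TCP at [181.726, 519.096, 253.29] pointing down, gripper open.
Joint ranges: [-2.75, 2.75], [-0.79, 2.1], [0.01, 2.65], [-1.57, 4.71], [0.07, 3.14], [-2.87, 2.87]. Speed limits (rad/s): [2.22, 2.22, 2.79, 3.14, 3.14, 3.14].

INTERFACE

Orientations are given as a unit quaternion [w, x, y, z].
In Python, from rig import robot gives the robot as it stands.
- The arm moves only by the tool arm_command, never from a script. Its argument "targets" is a list of rows, each a list of 3 entries, a list of its own where there are three numbers: the opening, from 0 (shut) to 1 (fully open), then the shift along the world's x, y, z in mm, then the turn, a rotation vector about the world's x, y, z in rad. In form: [[grip, [dx, dy, dz], [wx, wy, wz]], ...]. A call has 1 to 10 rows; each row is the pose to reach, as a shift and turn from the pose commanded when the call began; what a row does not reach only later rows make up. A row lasts 1/8 s, in which the tool goes at most 62.5 mm and 10.7 degrees, less where a joint would pass 70% of its speed; a pose out of reach is approached as far as the arm can. A call with a gripper value outside its range is refused whole. The fingers move at their own pace and stop on an object; "force" is the grip in N (left out, the last holds). Time passes only in rows, so rows that repeat a pose let the fingers close. It gives the time, the measured TCP pose, the force and the opening at its end, in the units of the state.
- robot.read_state(): the state, without advancing time (a new reading comes with each control period).
- robot.snapshot(name): name is "scene" or "top" or "wrist"; returns the picture (480x640x3 uint8, red, green, blue); there is no depth.
- robot.camera_info(name): a dict with "fx", "fy", "cx", "cy" (pixels), "R" (3x3) and "t" (3): a world point X has camera coordinates R X + t; the wrist camera has in their place "mount" (4x4, takes a point from camera to tool coordinates, whose origin is the TCP and whose axes are the flange's). Camera axes: x right, y down, z forward; pixel columns grow to the right and rows downward; lengths in mm; the calibration is good to about 2 mm. The wrist camera is an equidistant fisheye: a pixel r from the principal point sees the ray r / f radians off the axis. A picture is of the moment at which its call begins: read the wrist's pose just before it. camera_info takes no time and is no camera call.
- robot.close_job(): hands the job in, once; it reports no verdict.
The state is a dict: "t": time; "qpos": joint angles; "joint_velocities": joint speeds; "joint_torque": joint torques, N m; "position": TCP position; "tcp_rot": TCP orientation; "force": force on the tool from outside, world axes, zero at the start; "moment": the same for the moment, N m; "opening": opening from 0.0 (shut) to 1.0 (fully open).
Only numpy, scipy, OpenCV 4.12 (cv2) and the standard library are available. Lean on these libraries where they do the work, as an engineer would, in place of code of your own. Each camera call takes 0.05 s, during which the arm holds its last target. There are 200 camera calls.

## Working session

There is one attempt and no reset: what is moved stays moved. The work goes in short steps, Python scripts to look and compute and a tool call to move; the robot and the scene stay as the last step left them, time stands still between calls to the robot, and variables do not carry over. Pictures are saved under pics/ and viewed, about 8 in all and at most 12, crops included, and the job is handed in when it is done.

Besides the shell and the picture viewer there is one more tool, called after "Request:" by a JSON object that holds its "api" and its "payload", one argument or row to a line. arm_command: Moves the arm, as the interface text tells. Its arguments: {"type":"object","properties":{"targets":{"type":"array"},"force":{"type":"number"}},"required":["targets"]}

```bash
mkdir -p pics
python3 - <<'E'
from rig import robot
import cv2
s=robot.read_state();print(s)
for n in("scene","top"):
    cv2.imwrite(f"pics/{n}0.png",robot.snapshot(n)[:,:,::-1]);print(n,robot.camera_info(n))
print(robot.camera_info("wrist"))
E
```

```text
{'t': 0.0, 'qpos': array([ 1.14942636e+00,  3.51200868e-01,  1.65250228e+00, -4.34301849e-05,
        1.13913348e+00, -8.46034604e-02]), 'joint_velocities': array([-0.00146677, -0.00136832, -0.00178397,  0.00084306, -0.00056883,
       -0.00074778]), 'joint_torque': array([-9.41186772e-04, -5.06109881e+01, -2.91412032e+01, -2.30686073e-04,
        4.47474144e-03, -8.18978549e-06]), 'position': array([181.58342747, 518.78962195, 252.74807202]), 'tcp_rot': array([-1.36590995e-04,  1.67579686e-01,  9.85858338e-01, -6.07122359e-04]), 'force': array([ 0.19741539, -0.15244353,  0.6774684 ]), 'moment': array([ 0.07513978,  0.03337527, -0.01317888]), 'opening': 1.0027603593269565}
scene {'fx': 452.0491224180708, 'fy': 452.0491224180708, 'cx': 323.5067980850947, 'cy': 233.52501097897783, 'R': array([[-0.22349831,  0.97467372, -0.00772352],
       [ 0.58107005,  0.12687241, -0.80390359],
       [-0.7825638 , -0.184159  , -0.59470947]]), 't': array([ 139.21817044, -249.86605103, 1563.52145471])}
top {'fx': 489.9270607392837, 'fy': 489.9270607392837, 'cx': 316.43140995496395, 'cy': 241.98435090952373, 'R': array([[ 0.02327071, -0.99971053, -0.00611056],
       [-0.99741214, -0.02280044, -0.0681847 ],
       [ 0.06802564,  0.00768145, -0.997654  ]]), 't': array([ -33.63034144,  530.85887947, 1213.16209831])}
{'fx': 371.64829954431775, 'fy': 371.64829954431775, 'cx': 324.4552999067731, 'cy': 239.65875033558424, 'mount': array([[-6.65948039e-04, -9.66217063e-01, -2.57728818e-01,
         6.58754903e+01],
       [ 9.99999181e-01, -9.25113735e-04,  8.84313920e-04,
        -2.01134416e-01],
       [-1.09286767e-03, -2.57728018e-01,  9.66216888e-01,
        -1.20589176e+02],
       [ 0.00000000e+00,  0.00000000e+00,  0.00000000e+00,
         1.00000000e+00]])}
```

View pics/scene0.png

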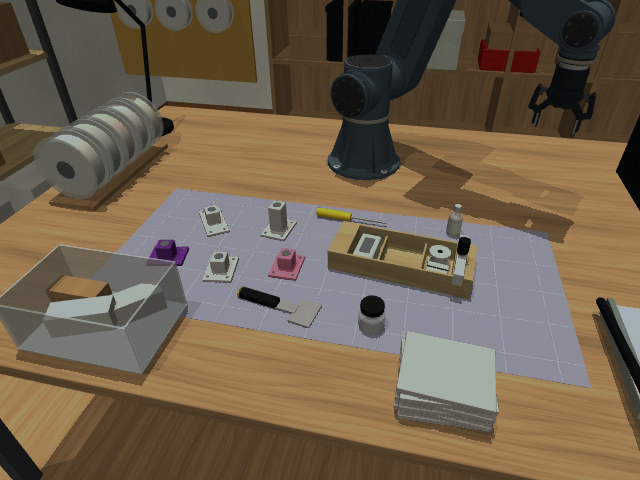

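View pics/top0.png

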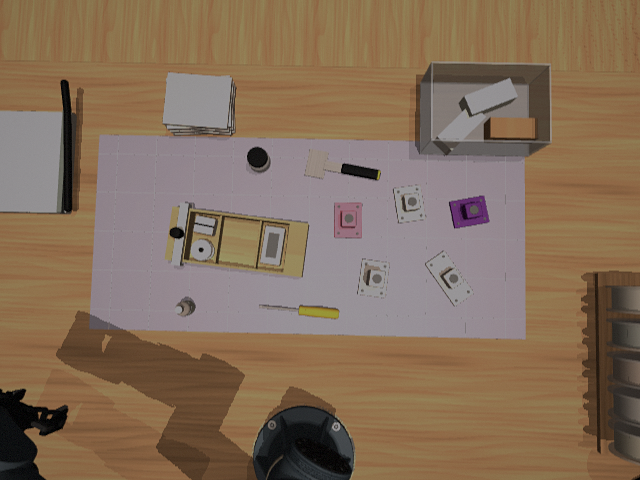

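Candidates seen in the top picture:
- (409,204): white and low. It has a 90x70 plate and is at scene (220,266).
- (449,278): white and low, with a long plate.
- (374,279): tall and white, at scene (278,218).
- (348,220): pink.
- (469,212): purple.

My choice is (409,204), and I'll check it in an enlarged crop.

Run:
```python
import cv2,numpy as np
t=cv2.imread("pics/top0.png");s=cv2.imread("pics/scene0.png")
r=lambda a,k:cv2.resize(a,None,fx=k,fy=k,interpolation=cv2.INTER_CUBIC)
a=r(t[175:235,380:440],5);b=r(s[195:295,190:310],3)
c=np.zeros((300,660,3),np.uint8);c[:,:300]=a;c[:,300:]=b
cv2.imwrite("pics/c1.png",c)
cv2.imwrite("pics/c2.png",r(t[195:285,160:320],5))
```

```text
(no output)
```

View pics/c1.png

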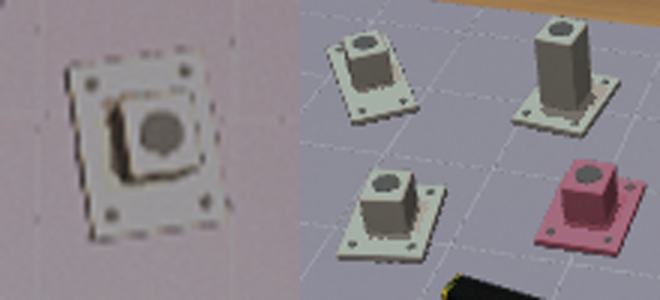

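View pics/c2.png

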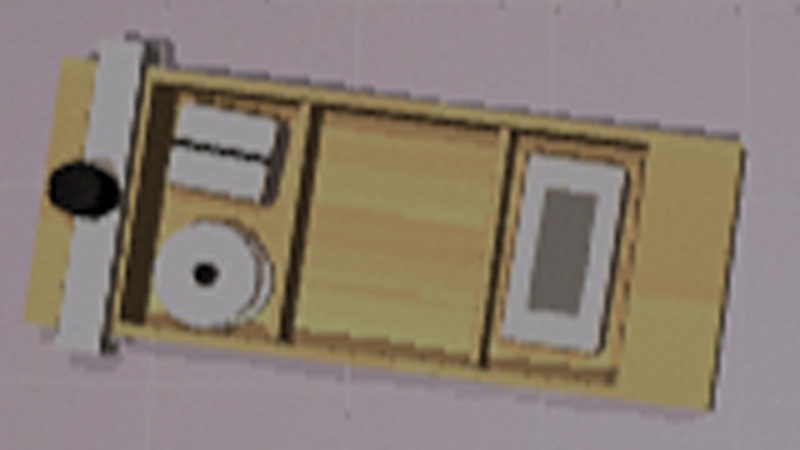

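```bash
cat > h.py <<'E'
import numpy as np
from rig import robot
def proj(n,pts,z):
    c=robot.camera_info(n);pts=np.atleast_2d(pts).astype(float)
    d=np.c_[(pts[:,0]-c['cx'])/c['fx'],(pts[:,1]-c['cy'])/c['fy'],np.ones(len(pts))]@c['R']
    o=-c['R'].T@c['t'];return o+d*((z-o[2])/d[:,2])[:,None]
E
python3 - <<'E'
from h import *
f=lambda p,o:(np.array(p)+.5)/5-.5+o
P=proj('top',f([(68,66),(203,50),(230,222),(92,240)],[380,175]),8);print(P.round(1),P.mean(0).round(1))
print(proj('top',f([(163,132)],[380,175]),44))
e=lambda a,b:(round(np.linalg.norm(P[a]-P[b]),1),round(np.degrees(np.arctan2(*(P[b]-P[a])[[1,0]])),1))
print(e(0,1),e(3,2),e(3,0),e(2,1))
P=proj('top',f([(62,58),(745,140),(712,408),(25,322)],[160,195]),56);print(P.round(1),P.mean(0).round(1))
print(e(0,1),e(3,2),e(3,0),e(2,1))
print(proj('top',f([(85,188)],[160,195]),114))
E
```

```text
[[ 675.1 -213.8    8. ]
 [ 684.9 -282.5    8. ]
 [ 597.  -297.     8. ]
 [ 586.2 -227.1    8. ]] [ 635.8 -255.1    8. ]
[[ 636.61065216 -255.80236608   44.        ]]
(np.float64(69.4), np.float64(-81.9)) (np.float64(70.7), np.float64(-81.2)) (np.float64(89.9), np.float64(8.5)) (np.float64(89.1), np.float64(9.3))
[[608.7 334.4  56. ]
 [575.9  -1.4  56. ]
 [445.   11.4  56. ]
 [479.  346.8  56. ]] [527.1 172.8  56. ]
(np.float64(337.5), np.float64(-95.6)) (np.float64(337.2), np.float64(-95.8)) (np.float64(130.4), np.float64(-5.5)) (np.float64(131.5), np.float64(-5.6))
[[540.30642987 303.28048978 114.        ]]
```

Request:
{"api": "arm_command", "payload": {
  "targets": [
    [1, [50, -86, -6], [0, 0, -0.12]],
    [1, [76, -129, -9], [0, 0, -0.2]],
    [1, [101, -172, -12], [0, 0, -0.3]],
    [1, [126, -215, -15], [0, 0, -0.4]],
    [1, [151, -258, -18], [0, 0, -0.5]],
    [1, [177, -301, -20], [0, 0, -0.6]],
    [1, [202, -344, -23], [0, 0, -0.7]],
    [1, [227, -387, -26], [0, 0, -0.8]],
    [1, [252, -430, -29], [0, 0, -0.9]],
    [1, [278, -473, -32], [0, 0, -1.0]]
  ]
}}

```text
t: 1.35
position: [460.2, 44.5, 221.1]
tcp_rot: [-0.0, 0.621, 0.784, -0.0]
force: [1.0, 1.5, -0.4]
opening: 1.003
```

Request:
{"api": "arm_command", "payload": {
  "targets": [
    [1, [25, -43, -5], [0, 0, -0.02]],
    [1, [50, -86, -15], [0, 0, -0.04]],
    [1, [76, -129, -25], [0, 0, -0.06]],
    [1, [101, -172, -35], [0, 0, -0.08]],
    [1, [126, -215, -45], [0, 0, -0.08]],
    [1, [151, -258, -51], [0, 0, -0.08]],
    [1, [176, -301, -51], [0, 0, -0.08]],
    [0.8, [176, -301, -51], [0, 0, -0.08]],
    [0.8, [176, -301, -51], [0, 0, -0.08]]
  ]
}}

```text
t: 2.48
position: [635.2, -254.4, 169.6]
tcp_rot: [-0.001, 0.651, 0.759, -0.0]
force: [-0.8, 0.1, -1.0]
opening: 0.798
```

Run:
```python
from h import *
import cv2
s=robot.read_state();print(s['position'],s['tcp_rot'],s['force'],s['opening'])
im=robot.snapshot("wrist");cv2.imwrite("pics/w1.png",im[:,:,::-1])
```

```text
[ 635.23097934 -254.43454152  169.62380216] [-7.47676479e-04  6.50677642e-01  7.59353695e-01 -1.14088215e-04] [-0.75302762  0.1242902  -0.9938731 ] 0.7984578899587824
```

View pics/w1.png

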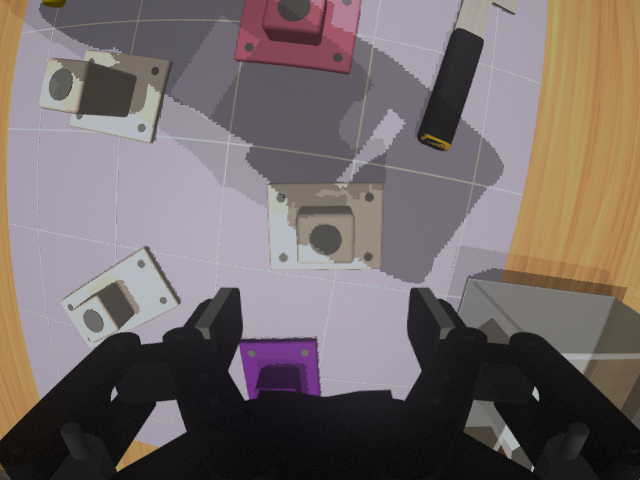

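```bash
cat >> h.py <<'E'
from scipy.spatial.transform import Rotation as Ro
def wproj(pts,z,pos,q):
    c=robot.camera_info('wrist');M=c['mount'];R=Ro.from_quat(np.roll(q,-1)).as_matrix()
    v=(np.atleast_2d(pts).astype(float)-[c['cx'],c['cy']])/c['fx'];r=np.linalg.norm(v,axis=1,keepdims=True)
    d=np.c_[v/np.maximum(r,1e-9)*np.sin(r),np.cos(r)]@(R@M[:3,:3]).T;o=pos+R@M[:3,3]
    return o+d*((z-o[2])/d[:,2])[:,None]
E
python3 - <<'E'
from h import *
s=robot.read_state()
P=wproj([(267,185),(383,183),(382,269),(271,270)],8,s['position'],s['tcp_rot']);print(P.round(1),P.mean(0).round(1),np.degrees(np.arctan2(*(P[1]-P[0])[[1,0]])),np.degrees(np.arctan2(*(P[2]-P[3])[[1,0]])))
E
```

```text
[[ 585.6 -227.6    8. ]
 [ 673.5 -212.4    8. ]
 [ 685.9 -281.     8. ]
 [ 596.9 -295.6    8. ]] [ 635.5 -254.2    8. ] 9.819046010010467 9.357055977727612
```

Request:
{"api": "arm_command", "payload": {
  "targets": [
    [0.8, [0, 0, -40], [0, 0, 0]],
    [0.8, [0, 0, -80], [0, 0, 0]],
    [0.8, [0, 0, -110], [0, 0, 0]],
    [0.8, [0, 0, -125], [0, 0, 0]],
    [0.8, [0, 0, -135], [0, 0, 0]],
    [0.8, [0, 0, -135], [0, 0, 0]],
    [0.8, [0, 0, -135], [0, 0, 0]]
  ]
}}

```text
t: 3.4
position: [636.3, -255.1, 36.4]
tcp_rot: [0.001, 0.651, 0.759, 0.0]
force: [-0.3, 0.0, -0.4]
opening: 0.8
```

Request:
{"api": "arm_command", "payload": {
  "targets": [
    [0.3, [0, 0, 0], [0, 0, 0]],
    [0.3, [0, 0, 0], [0, 0, 0]],
    [0.3, [0, 0, 0], [0, 0, 0]],
    [0.3, [0, 0, 0], [0, 0, 0]],
    [0.3, [0, 0, 0], [0, 0, 0]],
    [0.3, [0, 0, 0], [0, 0, 0]]
  ],
  "force": 40
}}

```text
t: 4.15
position: [636.1, -255.1, 36.0]
tcp_rot: [0.001, 0.651, 0.759, 0.0]
force: [-0.9, 0.1, 5.5]
opening: 0.459
```

Request:
{"api": "arm_command", "payload": {
  "targets": [
    [0.3, [0, 0, 15], [0, 0, 0]],
    [0.3, [0, 0, 50], [0, 0, 0]],
    [0.3, [0, 0, 90], [0, 0, 0]],
    [0.3, [0, 0, 130], [0, 0, 0]],
    [0.3, [0, 0, 150], [0, 0, 0]],
    [0.3, [-5, 20, 150], [0, 0, -0.01]],
    [0.3, [-15, 60, 150], [0, 0, -0.03]],
    [0.3, [-27, 107, 150], [0, 0, -0.06]],
    [0.3, [-40, 155, 150], [0, 0, -0.09]],
    [0.3, [-53, 205, 150], [0, 0, -0.12]]
  ]
}}

```text
t: 5.4
position: [581.8, -48.5, 184.8]
tcp_rot: [-0.0, 0.695, 0.719, -0.0]
force: [0.6, 0.0, -0.6]
opening: 0.46
```

Request:
{"api": "arm_command", "payload": {
  "targets": [
    [0.3, [-12, 48, 0], [0, 0, -0.03]],
    [0.3, [-24, 96, 0], [0, 0, -0.06]],
    [0.3, [-36, 142, 0], [0, 0, -0.09]],
    [0.3, [-46, 182, 0], [0, 0, -0.11]],
    [0.3, [-53, 212, 0], [0, 0, -0.13]],
    [0.3, [-56, 223, 0], [0, 0, -0.13]],
    [0.3, [-56, 223, 0], [0, 0, -0.13]],
    [0.3, [-56, 223, 0], [0, 0, -0.13]]
  ]
}}

```text
t: 6.4
position: [526.9, 172.2, 185.2]
tcp_rot: [0.0, 0.74, 0.672, -0.0]
force: [0.3, -0.8, -0.7]
opening: 0.463
```

Run:
```python
from h import *
import cv2
s=robot.read_state();print(s['t'],s['position'],s['tcp_rot'],s['force'],s['opening'])
im=robot.snapshot("wrist");cv2.imwrite("pics/w2.png",im[:,:,::-1])
```

```text
6.4 [526.94144211 172.1558476  185.15910376] [ 7.95574339e-06  7.40428700e-01  6.72134888e-01 -1.78063172e-04] [ 0.27547858 -0.7943651  -0.73576099] 0.46250461440017454
```

View pics/w2.png

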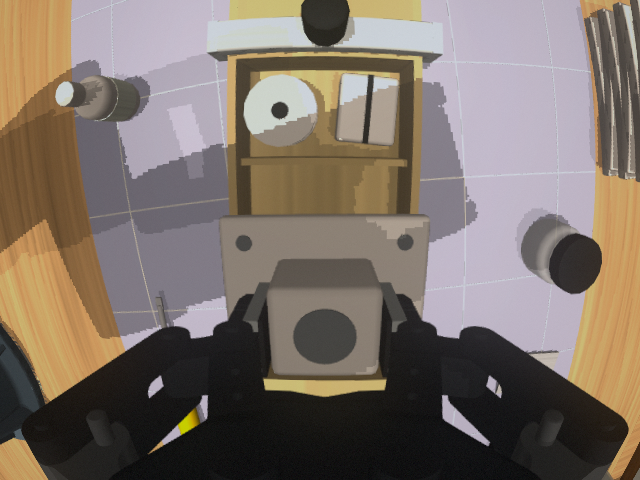

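Run:
```python
from h import *
s=robot.read_state();q,p=s['tcp_rot'],s['position']
a=np.radians(-5.6);R=np.array([[np.cos(a),-np.sin(a)],[np.sin(a),np.cos(a)]])
def T(n,px,z):
    P=wproj(px,z,p,q);print(n,((P[:,:2]-[527.1,172.8])@R).round(1).tolist())
T('outer rim',[(228,60),(424,60),(222,208),(432,208)],56)
T('partition top',[(242,162),(407,162)],40)
T('plate',[(220,217),(429,217)],157)
T('bar top edges',[(207,20),(442,20),(208,53),(443,58)],72)
T('knob top',[(325,15)],114)
print(np.degrees(2*np.arctan2(q[2],q[1]))-90)
```

```text
outer rim [[-66.3, 124.0], [66.6, 124.2], [-72.6, 20.9], [74.5, 21.0]]
partition top [[-60.5, 51.8], [58.7, 51.8]]
plate [[-44.6, 34.7], [43.0, 34.8]]
bar top edges [[-77.2, 149.8], [75.4, 149.8], [-75.7, 126.3], [75.2, 123.0]]
knob top [[-0.6, 133.3]]
-5.552995501612088
```

Request:
{"api": "arm_command", "payload": {
  "targets": [
    [0.3, [0, 0, -40], [0, 0, 0]],
    [0.3, [0, 0, -75], [0, 0, 0]],
    [0.3, [0, 0, -100], [0, 0, 0]],
    [0.3, [0, 0, -120], [0, 0, 0]],
    [0.3, [0, 0, -132], [0, 0, 0]],
    [0.3, [0, 0, -138], [0, 0, 0]],
    [0.3, [0, 0, -141], [0, 0, 0]],
    [0.3, [0, 0, -142], [0, 0, 0]],
    [0.3, [0, 0, -142], [0, 0, 0]]
  ]
}}

```text
t: 7.58
position: [526.9, 173.2, 43.7]
tcp_rot: [0.0, 0.74, 0.672, 0.0]
force: [0.4, -0.3, -0.5]
opening: 0.463
```

Request:
{"api": "arm_command", "payload": {
  "targets": [
    [0.3, [0, 0, -1], [0, 0, 0]],
    [0.3, [0, 0, -2], [0, 0, 0]],
    [0.3, [0, 0, -2], [0, 0, 0]]
  ]
}}

```text
t: 7.95
position: [526.8, 173.2, 42.0]
tcp_rot: [0.0, 0.74, 0.672, 0.0]
force: [-3.3, -0.5, 7.7]
opening: 0.46
```

Contact with the floor. I'll release to a partial opening, since the fingers must stay inside the bay walls, and then rise.

Request:
{"api": "arm_command", "payload": {
  "targets": [
    [0.62, [0, 0, 0], [0, 0, 0]],
    [0.62, [0, 0, 0], [0, 0, 0]],
    [0.62, [0, 0, 0], [0, 0, 0]],
    [0.62, [0, 0, 15], [0, 0, 0]],
    [0.62, [0, 0, 45], [0, 0, 0]],
    [0.62, [0, 0, 85], [0, 0, 0]],
    [0.62, [0, 0, 125], [0, 0, 0]],
    [0.62, [0, 0, 165], [0, 0, 0]],
    [0.62, [0, -20, 190], [0, 0, 0]],
    [0.62, [0, -20, 190], [0, 0, 0]]
  ]
}}

```text
t: 9.2
position: [527.4, 152.6, 233.8]
tcp_rot: [0.001, 0.741, 0.672, 0.002]
force: [0.3, 0.1, -0.7]
opening: 0.62
```

Run:
```python
from h import *
import cv2
s=robot.read_state();print(s['t'],s['position'].tolist(),s['tcp_rot'].tolist(),s['force'],s['opening'])
im=robot.snapshot("wrist");cv2.imwrite("pics/w3.png",im[:,:,::-1])
```

```text
9.2 [527.4375367408662, 152.57102555542025, 233.84700599902564] [0.0011214627519418026, 0.7405993000307749, 0.6719435997214387, 0.001793853008810899] [ 0.30036929  0.07076873 -0.67573977] 0.619535644940413
```

View pics/w3.png

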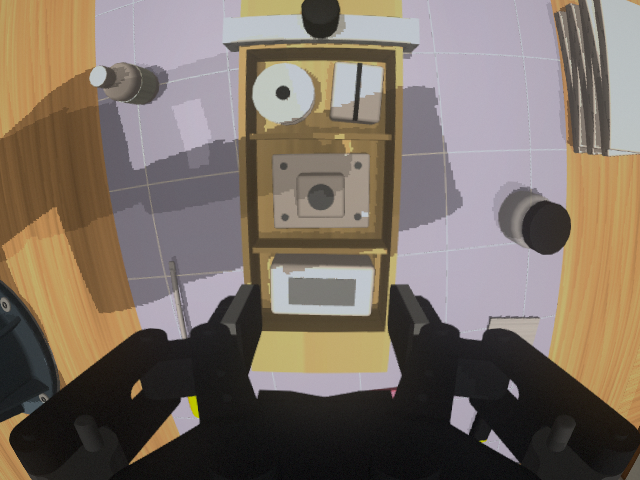

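Request:
{"api": "arm_command", "payload": {
  "targets": [
    [0.62, [4, 45, -10], [0, 0, 0]],
    [0.62, [8, 90, -25], [0, 0, 0]],
    [0.62, [11, 130, -31], [0, 0, 0]],
    [0.62, [13, 154, -31], [0, 0, 0]],
    [0.62, [13, 154, -31], [0, 0, 0]],
    [0.62, [13, 154, -31], [0, 0, 0]]
  ]
}}

```text
t: 10.0
position: [539.3, 306.7, 199.5]
tcp_rot: [-0.0, 0.74, 0.672, -0.001]
force: [-0.3, 0.1, -0.3]
opening: 0.618
```

Run:
```python
from h import *
import cv2
s=robot.read_state();print(s['t'],s['position'].tolist(),s['tcp_rot'].tolist(),s['force'],s['opening'])
im=robot.snapshot("wrist");cv2.imwrite("pics/w4.png",im[:,:,::-1])
```

```text
10.0 [539.2657763393588, 306.68981493632737, 199.50873558042684] [-0.00017016467432196008, 0.7401839594724199, 0.6724039993011885, -0.0007341031821208933] [-0.33331898  0.05958024 -0.28583193] 0.6175317468775269
```

View pics/w4.png

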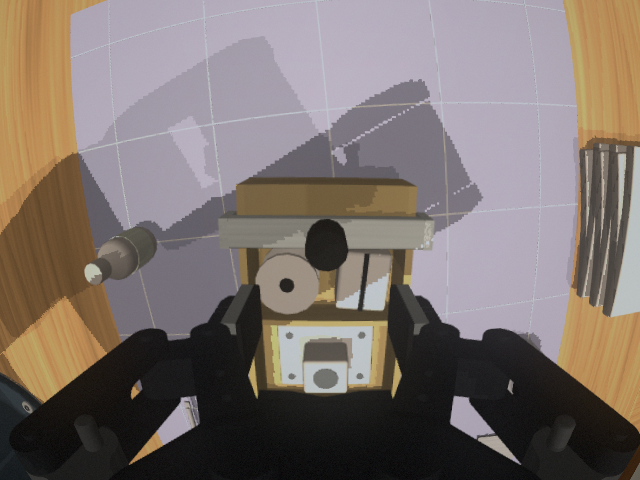

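Run:
```python
from h import *
s=robot.read_state();q,p=s['tcp_rot'],s['position']
a=np.radians(-5.6);R=np.array([[np.cos(a),-np.sin(a)],[np.sin(a),np.cos(a)]])
for px,z in(((306,250),114),((347,250),114),((326,271),114),((326,250),114),((260,216),72),((260,248),72)):
    P=wproj([px],z,p,q)[0];print(px,P.round(1),((P[:2]-[527.1,172.8])@R).round(1))
print(((p[:2]-[527.1,172.8])@R).round(1))
```

```text
(306, 250) [528.3 311.5 114. ] [-12.3 138.2]
(347, 250) [552.  309.2 114. ] [ 11.5 138.2]
(326, 271) [538.6 297.6 114. ] [ -0.7 125.3]
(326, 250) [539.9 310.4 114. ] [ -0.7 138.2]
(260, 216) [495.9 326.6  72. ] [-46. 150.]
(260, 248) [492.7 303.9  72. ] [-47.  127.1]
[ -0.7 134.2]
```

Request:
{"api": "arm_command", "payload": {
  "targets": [
    [0.62, [0.5, 4, -30], [0, 0, 0]],
    [0.62, [0.5, 4, -60], [0, 0, 0]],
    [0.62, [0.5, 4, -85], [0, 0, 0]],
    [0.62, [0.5, 4, -99], [0, 0, 0]],
    [0.62, [0.5, 4, -99], [0, 0, 0]],
    [0.62, [0.5, 4, -99], [0, 0, 0]]
  ]
}}

```text
t: 10.8
position: [540.8, 311.2, 102.4]
tcp_rot: [0.0, 0.74, 0.672, 0.001]
force: [0.3, 0.2, 0.3]
opening: 0.623
```

Request:
{"api": "arm_command", "payload": {
  "targets": [
    [0.1, [0, 0, 0], [0, 0, 0]],
    [0.1, [0, 0, 0], [0, 0, 0]],
    [0.1, [0, 0, 0], [0, 0, 0]],
    [0.1, [0, 0, 0], [0, 0, 0]],
    [0.1, [0, 0, 0], [0, 0, 0]],
    [0.1, [0, 0, 0], [0, 0, 0]]
  ],
  "force": 40
}}

```text
t: 11.55
position: [540.5, 311.2, 102.2]
tcp_rot: [0.0, 0.74, 0.672, 0.001]
force: [-1.1, -1.2, 5.8]
opening: 0.294
```

Request:
{"api": "arm_command", "payload": {
  "targets": [
    [0.1, [-1, -10, 0], [0, 0, 0]],
    [0.1, [-2.9, -30, 0], [0, 0, 0]],
    [0.1, [-5.4, -55, 0], [0, 0, 0]],
    [0.1, [-7.9, -80, 0], [0, 0, 0]],
    [0.1, [-10.3, -105, 0], [0, 0, 0]],
    [0.1, [-12.8, -130, 0], [0, 0, 0]],
    [0.1, [-15.2, -155, 0], [0, 0, 0]],
    [0.1, [-17.7, -180, 0], [0, 0, 0]],
    [0.1, [-19.6, -200, 0], [0, 0, 0]],
    [0.1, [-20.6, -210, 0], [0, 0, 0]]
  ]
}}

```text
t: 12.8
position: [518.6, 100.5, 102.1]
tcp_rot: [-0.001, 0.74, 0.672, -0.001]
force: [-9.9, 3.6, 14.8]
opening: 0.291
```

Request:
{"api": "arm_command", "payload": {
  "targets": [
    [0.1, [-2.5, -15, 0.5], [0, 0, 0]],
    [0.1, [-4, -30, 0.7], [0, 0, 0]],
    [0.1, [-5.8, -45, 0.7], [0, 0, 0]],
    [0.1, [-7.4, -58, 0.7], [0, 0, 0]],
    [0.1, [-8, -64, 0.7], [0, 0, 0]],
    [0.1, [-8.3, -67, 0.7], [0, 0, 0]],
    [0.1, [-8.3, -67, 0.7], [0, 0, 0]]
  ]
}}

```text
t: 13.68
position: [511.4, 33.2, 102.2]
tcp_rot: [0.0, 0.74, 0.672, -0.0]
force: [-1.8, -1.6, 5.9]
opening: 0.294
```

Request:
{"api": "arm_command", "payload": {
  "targets": [
    [0.1, [-0.2, -2, 0], [0, 0, 0]],
    [0.1, [-0.4, -4, 0], [0, 0, 0]],
    [0.1, [-0.5, -5, 0], [0, 0, 0]],
    [0.1, [-0.6, -6, 0], [0, 0, 0]],
    [0.1, [-0.6, -6, 0], [0, 0, 0]]
  ]
}}

```text
t: 14.3
position: [511.1, 30.1, 102.2]
tcp_rot: [-0.001, 0.741, 0.672, 0.002]
force: [1.6, 26.1, 3.9]
opening: 0.293
```

The bar is against its stop: 26 N, and it advanced 3 mm of the 6 mm commanded. I'll unload, release and rise clear.

Request:
{"api": "arm_command", "payload": {
  "targets": [
    [0.1, [0.2, 2, 0], [0, 0, 0]],
    [0.1, [0.2, 2, 0], [0, 0, 0]],
    [0.6, [0.2, 2, 0], [0, 0, 0]],
    [0.6, [0.2, 2, 0], [0, 0, 0]],
    [0.6, [0.2, 2, 0], [0, 0, 0]],
    [0.6, [0.2, 2, 15], [0, 0, 0]],
    [0.6, [0.2, 2, 45], [0, 0, 0]],
    [0.6, [0.2, 2, 85], [0, 0, 0]],
    [0.6, [0.2, 2, 125], [0, 0, 0]],
    [0.6, [0.2, 2, 150], [0, 0, 0]]
  ]
}}

```text
t: 15.55
position: [511.3, 30.1, 255.1]
tcp_rot: [0.001, 0.74, 0.672, 0.001]
force: [-0.0, -0.4, -0.2]
opening: 0.601
```

Request:
{"api": "arm_command", "payload": {
  "targets": [
    [0.6, [-50, 10, 10], [0, 0, 0]],
    [0.6, [-100, 10, 20], [0, 0, 0]],
    [0.6, [-140, 10, 30], [0, 0, 0]],
    [0.6, [-160, 10, 30], [0, 0, 0]],
    [0.6, [-160, 10, 30], [0, 0, 0]]
  ]
}}

```text
t: 16.18
position: [350.3, 40.1, 283.0]
tcp_rot: [0.001, 0.74, 0.672, 0.001]
force: [0.5, 0.1, 0.6]
opening: 0.599
```

Run:
```python
from h import *
import cv2
s=robot.read_state();print(s['t'],s['position'],s['force'],s['opening'])
r=lambda a,k:cv2.resize(a,None,fx=k,fy=k,interpolation=cv2.INTER_CUBIC)
t=robot.snapshot("top")[:,:,::-1];sc=robot.snapshot("scene")[:,:,::-1]
cv2.imwrite("pics/f.png",np.vstack([r(t[170:320,155:475],2.4),r(sc[190:300,140:480],768/340)]))
```

```text
16.175 [350.32283998  40.09848119 282.99533192] [0.45403218 0.08939692 0.56041673] 0.5991853984841898
```

View pics/f.png

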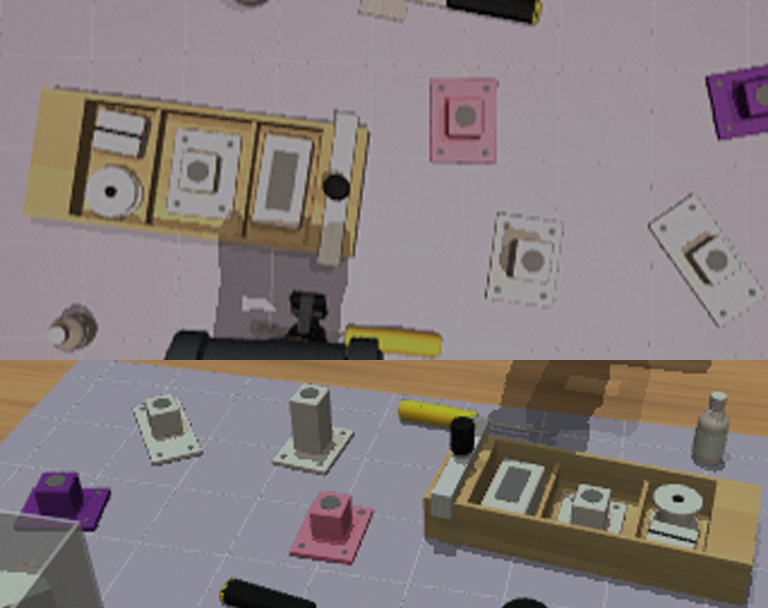

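Run:
```python
from h import *
P=proj('top',[(155+336.5/2.4-.5,170+187.5/2.4-.5)],114)[0]
a=np.radians(-5.6);R=np.array([[np.cos(a),-np.sin(a)],[np.sin(a),np.cos(a)]])
print(P,(P[:2]-[527.1,172.8])@R)
robot.close_job()
```

```text
[510.71171644  27.8637103  114.        ] [  -2.16676541 -145.843783  ]
the job is handed in; nothing more can be done
```

The low mount is in the empty middle bay, and the check bar is at the far end of the tray. I handed the job in at about 16.3 s of the 48 s allowed.

- **Mount:** I gripped it by the neck and set it down flat with its neck up. I felt light floor contact at 7.7 N before letting go, and it looked flat and clear of the bay walls afterwards.
- **Check bar:** I slid it by its knob over everything until it hit the -y stop, where I felt 26 N. I then unloaded and let go. The last picture puts the knob at y = -145.8 mm, against the stop at -146.5 mm.
- **Snags:** About two-thirds of the way along, the wrist showed about 10 N sideways and 15 N upward. I put this down to my track drifting slightly from the tray's axis, because correcting the path brought it back to about 6 N. The final knob reading was also about 2 mm off in tray x, which fits that small angle error plus the camera calibration.
- **Bystanders:** The tall mount, the long-plate mount and the pink and purple look-alikes are where they were. The arm ended well clear, with forces near zero.

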